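# Clamp a printing block with the sunk knob

## Robot

A 6-joint arm with a two-finger parallel gripper is mounted at the origin on the work surface. World frame = base frame: x ahead of the robot, y to its left, z up, the work surface at z = 0. Lengths are in m, angles in rad, forces in N, time in s.
With the tool pointing down it reaches from about 0.325 to 0.775 m from the base axis. Payload 5.5 kg.
Tool frame: the origin (TCP) lies at the very end of the fingers, on their centre line; the grasp point (between the pads) lies 19 mm behind it (bot.grip_depth is the z of the grasp point in the tool frame, in m); z points along the fingers, y is the direction in which the jaws open and shut (so a half turn about z gives the same grasp; the last joint's range is limited). The gripper opens to 85 mm and grips with 20 to 120 N. Pads are 22 mm wide; open, the fingers measure 114 mm over their backs; the gripper's body (76 mm by 85 mm) begins 54 mm behind the grasp point. The pads swing forward as they close: fully open they stand 13 mm farther back than shut.
Start: joints at [1.266, 0.091, 1.231, -0, 1.82, -0.057], TCP at [0.147, 0.582, 0.208] pointing down, gripper open.
Joint ranges: [-2.87, 2.87], [-0.86, 2.18], [0.17, 2.46], [-1.51, 4.65], [0.06, 2.69], [-2.65, 2.65]. Speed limits (rad/s): [2.57, 2.57, 3.01, 3.14, 3.14, 3.14].

## Interface

Orientations are given as a unit quaternion [w, x, y, z].
In Python, from cell import bot, optics gives the robot as it stands.
- The arm moves only by the tool jog_arm, never from a script. Its argument "commands" is a list of rows, each a list of 7 numbers: the finger opening in mm, from 0 to 85.4, then the shift along the tool's x, y, z in mm, then the turn, a rotation vector about the tool's x, y, z in rad. In form: [[hand, x, y, z, wx, wy, wz], ...]. A call has 1 to 5 rows; each row shifts and turns the pose as measured when the row begins, along the tool's axes as they then stand; what a row does not reach is not made up. A row lasts 1/10 s, in which the tool goes at most 50 mm and 8.59 degrees, less where a joint would pass 70% of its speed; a pose out of reach is approached as far as the arm can. A call is refused whole if a number of a shift passes 50 or a number of a turn 0.15, either way. A call with a gripper value outside its range is refused whole. The fingers move at their own pace and stop on an object; the grip force is fixed at half the most. Time passes only in rows, so rows that do not move let the fingers close. It gives the time, the measured TCP pose, the force and the opening at its end, in the units of the state.
- bot.read_state(): the state, without advancing time (a new reading comes with each control period).
- optics.grab_frame(name): name is "scene" or "top"; returns a dict with "image" (384x512x3 uint8, red, green, blue), "K" (3x3 intrinsics, pixels), "extrinsics" (4x4, takes a point from world to camera coordinates). Camera axes: x right, y down, z forward; pixel columns grow to the right and rows downward; lengths in m; the calibration is good to about 2 mm. A picture is of the moment at which its call begins. There is no depth.
- bot.sign_off(): hands the job in, once; it reports no verdict.
Trained networks look in the newest picture that a camera, given by its name, has taken for a name from the list of things; names that differ only in an ending like _2 or _b are one class to them, and where a whole thing is asked for, a point or a joint stands for the part that bears it (a point fixed in the world has none). Each returns a list of dicts, best first, with "confidence" (0 to 1); they miss things now and then, are a little off and sometimes report something else, mostly with a low value. They report only what shows in the picture. A call takes as long as a camera call.
- optics.regions_of(label, camera): "region" (384x512 bool, what is visible of it) and "xy" ([column, row] in pixels, amid what is visible of it).
- optics.tip_of(label, camera): "xy" ([column, row] in pixels: a listed point, or the origin of a listed thing).
The state is a dict: "t": time; "qpos": joint angles; "joint_velocities": joint speeds; "joint_torque": joint torques, N m; "ee_pos": TCP position; "eef_rot": TCP orientation; "wrist_force": force on the tool from outside, world axes, zero at the start; "ft_torque": the same for the moment, N m; "opening": opening from 0.0 (shut) to 1.0 (fully open).
Only numpy, scipy, OpenCV 4.12 (cv2) and the standard library are available. Lean on these libraries where they do the work, as an engineer would, in place of code of your own. Each camera call takes 0.05 s, during which the arm holds its last target. There are 200 camera calls.

## Task

Lay the longer of the two carved printing blocks flat, carved face up, in the bed of the block clamp, lengthwise between the stop bar and the jaw, and let go of it. Then reach through the round guard opening and turn the sunk knob clockwise (seen from above), taking a fresh hold as often as needed, until the jaw holds the block firmly against the stop bar; stop when it has gone clearly tight, do not force it. Leave the shorter block where it is.

Things in the scene. Friction and masses are not known exactly. Their poses are not given: they have to be found in the camera images.
- block: The longer printing block: light wood cuboid 150 x 56 x 28 mm (x, y, z), about 0.16 kg, dark inked carved face on top. Origin at the centre of its underside, x along its length, z up. It starts flat on the table, carved face up, to one side of the clamp.
- short_block: A shorter printing block, 110 x 56 x 28 mm, same look and same frame convention. On the table on the other side of the clamp; it is not to be moved.
- bed_center (a point): Point on the clamp's flat bed, 20 mm above the table. z up; y along the clamp, from stop bar (-y) to jaw and knob housing (+y); x across. Bed plate 144 mm wide in x, open on both x sides. The stop bar's face lies 79 to 85 mm from here towards -y (a setting that differs each time), the jaw's face at first 81 to 84 mm towards +y: a block centred here has a few mm to spare at each end.
- jaw: Steel jaw bar 100 (x) x 14 x 20 mm, axes as the bed. Origin at the middle of the lower edge of its clamping face, 2 mm above the bed. Moves 5 mm towards the stop bar per radian of clockwise knob turn and slides the block against the stop bar; then its springs yield: 15 N per mm (75 N per further radian), bottoming at 6 mm. The screw by itself holds up to about 50 N, beyond that it turns back.
- knob_grip (a point): Point on the knob's vertical axis at the height to grip, 62.5 mm above the table. z up, x along the black grip bar: 48 mm long, 14 mm thick, from 8 mm above this point to 30 mm below it, where a 50 mm wide disc begins. Turns clockwise 6.1 rad from its slack stop, starting 0 to 0.6 rad from it; the block meets the stop bar after 2.0 to 3.8 rad.
- guard_center (a point): Centre of the round guard opening, in the housing's top face, straight above the knob, 84 mm above the table. The opening is 120 mm across in an 8 mm thick plate; the knob's top is sunk 12 mm below this face. The housing is hollow, with at least 60 mm free on every side of the knob's axis.
- press: The block clamp: aluminium base 144 x 385 x 20 mm, fixed to the table; origin on the table under bed_center, same axes. Stop bar: plain steel, 90 mm wide (x), 18 mm thick, 18 mm high above the bed, does not move. Grey knob housing 144 x 144 mm, centred 197 mm from the origin towards +y.
- knob: The same knob; origin on its axis, 26.5 mm above the table, axes as knob_grip. It turns against about 0.25 N m of steady friction (with the hand at rest this can act either way) and stays where it is left. Each newton of clamping adds 0.005 N m, so firm clamping (some 40 N) shows as about 0.2 N m more than before the block met the stop bar. Over 200 N would bruise the block.

How it is judged:
By the outcome, as a careful person would: the job done as asked, in the order asked, and still so for the second after the job is handed in, with the robot touching nothing.
It also fails if it takes over 67 s, if anything falls off the work surface, if the arm or the gripper's body presses on something with over 40 N, if the wrist force passes 120 N, or if a joint passes its speed limit or range.

## Working session

There is one attempt and no reset: what is moved stays moved. The work goes in short steps, Python scripts to look and compute and a tool call to move; the robot and the scene stay as the last step left them, time stands still between calls to the robot, and variables do not carry over. Pictures are saved under pics/ and viewed, about 8 in all and at most 12, crops included, and the job is handed in when it is done.

Besides the shell and the picture viewer there is one more tool, called after "Call:" by a JSON object that holds its "api" and its "payload". jog_arm: Moves the arm, as the interface text tells. Its arguments: {"type":"object","properties":{"commands":{"type":"array","items":{"type":"array","items":{"type":"number"}}}},"required":["commands"]}

```bash
mkdir -p pics; ls
python3 - <<'E'
from cell import bot, optics
import cv2, numpy as np
s=bot.read_state(); print({k:np.round(v,3) for k,v in s.items()})
ims=[]
for c in ("scene","top"):
    f=optics.grab_frame(c); ims.append(f["image"]); print(c,f["K"].round(1).tolist(),f["extrinsics"].round(4).tolist())
    for l in ("block","short_block","bed_center","jaw","knob_grip","guard_center","press","knob"):
        t=optics.tip_of(l,c); r=optics.regions_of(l,c)
        print(l,[(np.round(d["xy"],1).tolist(),round(d["confidence"],2)) for d in t[:3]],[(np.round(d["xy"],1).tolist(),round(d["confidence"],2),int(d["region"].sum())) for d in r[:3]])
for c,i in zip(("scene","top"),ims): cv2.imwrite(f"pics/{c}0.png",cv2.cvtColor(i,cv2.COLOR_RGB2BGR))
a=np.vstack(ims)
E
```

```text
pics
{'t': np.float64(0.0), 'qpos': array([ 1.266,  0.092,  1.232, -0.   ,  1.82 , -0.057]), 'joint_velocities': array([ 0.001,  0.   ,  0.001, -0.   ,  0.   , -0.   ]), 'joint_torque': array([ 1.0000e-03, -4.5872e+01, -4.1804e+01, -0.0000e+00,  1.1000e-02,
       -0.0000e+00]), 'ee_pos': array([0.147, 0.581, 0.207]), 'eef_rot': array([-0.   ,  0.124,  0.992, -0.001]), 'wrist_force': array([-0.164,  0.069,  0.403]), 'ft_torque': array([ 0.011, -0.006, -0.012]), 'opening': np.float64(1.0)}
scene [[479.3, 0.0, 254.2], [0.0, 479.3, 197.8], [0.0, 0.0, 1.0]] [[0.3081, 0.9514, 0.0006, -0.1794], [0.7143, -0.2309, -0.6606, -0.3009], [-0.6283, 0.2039, -0.7507, 1.5341], [0.0, 0.0, 0.0, 1.0]]
block [([362.7, 182.2], 0.63)] [([367.0, 178.9], 0.82, 1228)]
short_block [([114.8, 246.0], 0.78)] [([112.9, 243.9], 0.77, 1101)]
bed_center [([224.3, 222.7], 0.77)] [([263.9, 210.7], 0.76, 8594)]
jaw [([254.3, 210.6], 0.55)] [([258.7, 208.3], 0.51, 281)]
knob_grip [([293.8, 188.0], 0.5)] [([294.3, 192.8], 0.57, 255), ([257.0, 206.1], 0.25, 236)]
guard_center [([294.6, 179.0], 0.64)] [([262.2, 210.4], 0.89
[... 179 characters left out ...]
.0, 0.0, 1.0]] [[0.0104, -0.9998, 0.0159, 0.0056], [-0.9861, -0.0129, -0.1659, 0.5327], [0.1661, -0.014, -0.986, 0.9698], [0.0, 0.0, 0.0, 1.0]]
block [([142.3, 211.6], 0.55)] [([144.0, 209.2], 0.94, 1133)]
short_block [([374.9, 205.4], 0.83)] [([375.3, 203.3], 0.6, 859)]
bed_center [([278.9, 198.7], 0.84), ([248.9, 203.3], 0.66), ([211.6, 207.0], 0.33)] [([246.5, 205.5], 0.86, 6720)]
jaw [([251.1, 202.9], 0.64)] [([251.1, 201.6], 0.66, 166)]
knob_grip [([211.4, 206.8], 0.8)] [([214.3, 207.2], 0.79, 242)]
guard_center [([373.3, 208.0], 0.52)] [([250.4, 202.1], 0.69, 6816)]
press [([278.3, 198.9], 0.62)] [([244.5, 201.6], 0.61, 6583)]
knob [([215.8, 206.1], 0.62)] [([212.9, 206.7], 0.68, 225)]
```

View pics/top0.png

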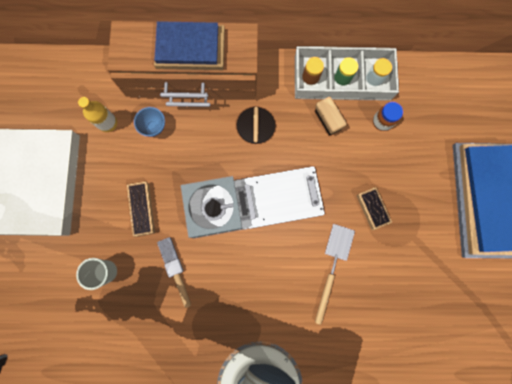

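View pics/scene0.png

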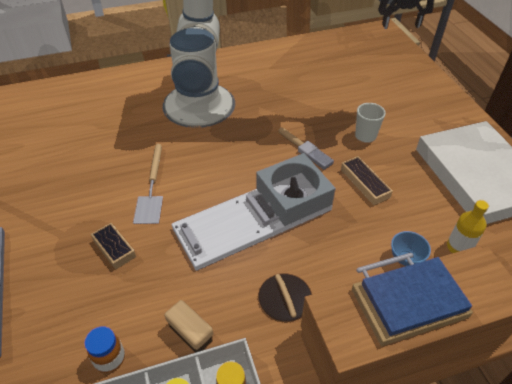

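```bash
cat > h.py <<'E'
import numpy as np, cv2
from cell import bot, optics
from scipy.optimize import least_squares
def proj(f,P):
    P=np.atleast_2d(P); E=f["extrinsics"]; c=P@E[:3,:3].T+E[:3,3]; u=c@f["K"].T
    return u[:,:2]/u[:,2:]
def back(f,uv,z):
    R,t=f["extrinsics"][:3,:3],f["extrinsics"][:3,3]; C=-R.T@t
    d=np.c_[np.atleast_2d(uv),np.ones(len(np.atleast_2d(uv)))]@np.linalg.inv(f["K"]).T@R
    return C+d*((z-C[2])/d[:,2])[:,None]
def tf(p,L):
    L=np.atleast_2d(L); c,s=np.cos(p[2]),np.sin(p[2])
    return np.c_[p[0]+c*L[:,0]-s*L[:,1],p[1]+s*L[:,0]+c*L[:,1],L[:,2]]
def boxpts(x,y,z):
    return np.array([[a,b,c] for a in x for b in y for c in z])
def silh(f,p,boxes):
    m=np.zeros(f["image"].shape[:2],np.uint8)
    for b in boxes:
        h=cv2.convexHull((proj(f,tf(p,b))*16).round().astype(np.int32)); cv2.fillConvexPoly(m,h,1,shift=4)
    return cv2.GaussianBlur(m.astype(float),(0,0),1.5)
def fit(fs,ms,boxes,p0):
    ms=[cv2.GaussianBlur(m.astype(float),(0,0),1.5) for m in ms]
    g=lambda p:sum(((silh(f,p,boxes)-m)**2).sum() for f,m in zip(fs,ms))
    from scipy.optimize import minimize
    r=minimize(g,p0,method="Nelder-Mead",options=dict(initial_simplex=np.array(p0)+np.vstack([np.zeros(3),np.diag([.015,.015,.1])]),xatol=2e-4,fatol=.1))
    return r.x,r.fun
BLK=[boxpts((-.075,.075),(-.028,.028),(0,.028))]
PR=[boxpts((-.072,.072),(-.116,.269),(0,.02)),boxpts((-.072,.072),(.125,.269),(0,.084))]
def pose(p,L): return tf(p,L)
E
python3 - <<'E'
from h import *
fs={};M={}
for c in ("scene","top"):
    fs[c]=optics.grab_frame(c)
    for l in ("block","press","knob"):
        r=optics.regions_of(l,c); M[l,c]=r[0]["region"]
    print(c,[(np.round(d["xy"],1).tolist(),round(d["confidence"],2)) for d in optics.tip_of("bed_center",c)])
F=[fs["scene"],fs["top"]]
for l,bx,p0 in (("block",BLK,(.5,.3,0)),("press",PR,(.5,-.06,0.))):
    z=.028 if l=="block" else .02
    m=M[l,"top"]; q=back(fs["top"],np.argwhere(m)[:,::-1],z)[:,:2]; 
    u=np.linalg.svd(q-q.mean(0),full_matrices=False)[2][0]; yaw=np.arctan2(u[1],u[0])
    if l=="press": yaw-=np.pi/2; yaw=(yaw+np.pi/2)%np.pi-np.pi/2; c=back(fs["top"],[278.5,198.8],.02)[0,:2]
    else: c=q.mean(0)
    p,e=fit(F,[M[l,"scene"],M[l,"top"]],bx,(c[0],c[1],yaw)); print(l,(c,yaw),p.round(4),e)
    for n,f in fs.items():
        pp,ee=fit([f],[M[l,n]],bx,p); print("  only",n,pp.round(4),ee)
    if l=="block": pb=p
    else: pp_=p
np.save("p.npy",[pb,pp_])
for n,f in fs.items():
    im=cv2.cvtColor(f["image"],cv2.COLOR_RGB2BGR); k=5 if n=="top" else 4
    x0,y0=(120,150) if n=="top" else (160,140); w,h=(155,100) if n=="top" else (200,130)
    im=cv2.resize(im[y0:y0+h,x0:x0+w],None,fx=k,fy=k,interpolation=cv2.INTER_CUBIC)
    dr=lambda P,col:cv2.polylines(im,[((proj(f,P)+.5-[x0,y0])*k).round().astype(np.int32)],True,col,1)
    sq=lambda x,y,z:np.array([[x[0],y[0],z],[x[1],y[0],z],[x[1],y[1],z],[x[0],y[1],z]])
    dr(tf(pb,sq((-.075,.075),(-.028,.028),.028)),(0,0,255)); dr(tf(pb,sq((-.075,.075),(-.028,.028),0)),(0,255,0))
    dr(tf(pp_,sq((-.072,.072),(-.116,.269),.02)),(0,0,255)); dr(tf(pp_,sq((-.072,.072),(.125,.269),.084)),(255,0,0))
    a=np.linspace(0,6.28,40); dr(tf(pp_,np.c_[.06*np.cos(a),.197+.06*np.sin(a),.084+0*a]),(0,255,255))
    cv2.imwrite(f"pics/{n}1.png",im)
E
```

```text
scene [([222.1, 222.6], 0.68)]Traceback (most recent call last):
  File "<stdin>", line 6, in <module>
IndexError: list index out of range
```

```bash
cat > m.py <<'E'
from h import *
fs={};M={}
for c in ("scene","top"):
    fs[c]=optics.grab_frame(c)
    for l in ("block","press"):
        for k in range(4):
            r=optics.regions_of(l,c)
            if r: M[l,c]=r[0]["region"]; break
            optics.grab_frame(c)
F=[fs["scene"],fs["top"]]
for l,bx,p0 in (("block",BLK,(.5,.3,0)),("press",PR,(.5,-.06,0.))):
    z=.028 if l=="block" else .02
    m=M[l,"top"]; q=back(fs["top"],np.argwhere(m)[:,::-1],z)[:,:2]; 
    u=np.linalg.svd(q-q.mean(0),full_matrices=False)[2][0]; yaw=np.arctan2(u[1],u[0])
    if l=="press": yaw-=np.pi/2; yaw=(yaw+np.pi/2)%np.pi-np.pi/2; c=back(fs["top"],[278.5,198.8],.02)[0,:2]
    else: c=q.mean(0)
    p,e=fit(F,[M[l,"scene"],M[l,"top"]],bx,(c[0],c[1],yaw)); print(l,(c,yaw),p.round(4),e)
    for n,f in fs.items():
        pp,ee=fit([f],[M[l,n]],bx,p); print("  only",n,pp.round(4),ee)
    if l=="block": pb=p
    else: pp_=p
np.save("p.npy",[pb,pp_])
for n,f in fs.items():
    im=cv2.cvtColor(f["image"],cv2.COLOR_RGB2BGR); k=4
    x0,y0=(120,150) if n=="top" else (160,140); w,h=(200,100) if n=="top" else (200,130)
    im=cv2.resize(im[y0:y0+h,x0:x0+w],None,fx=k,fy=k,interpolation=cv2.INTER_CUBIC)
    dr=lambda P,col:cv2.polylines(im,[((proj(f,P)+.5-[x0,y0])*k).round().astype(np.int32)],True,col,1)
    sq=lambda x,y,z:np.array([[x[0],y[0],z],[x[1],y[0],z],[x[1],y[1],z],[x[0],y[1],z]])
    dr(tf(pb,sq((-.075,.075),(-.028,.028),.028)),(0,0,255)); dr(tf(pb,sq((-.075,.075),(-.028,.028),0)),(0,255,0))
    dr(tf(pp_,sq((-.072,.072),(-.116,.269),.02)),(0,0,255)); dr(tf(pp_,sq((-.072,.072),(.125,.269),.084)),(255,0,0))
    a=np.linspace(0,6.28,40); dr(tf(pp_,np.c_[.06*np.cos(a),.197+.06*np.sin(a),.084+0*a]),(0,255,255))
    cv2.imwrite(f"pics/{n}1.png",im)
E
python3 m.py
```

```text
block (array([0.47625117, 0.34439525]), np.float64(-2.9466951108878465)) [ 0.4773  0.3488 -2.9473] 12.420410860398405
  only scene [ 0.4767  0.3493 -2.9472] 5.303985469056328
  only top [ 0.4775  0.3482 -2.9432] 5.730787721631648
press (array([ 0.5104394 , -0.04976114]), np.float64(0.15866576035316626)) [ 0.5159 -0.0529  0.1894] 481.34420951899176
  only scene [ 0.5159 -0.0529  0.19  ] 262.6517653862667
  only top [ 0.5164 -0.0528  0.1904] 213.66869978478633
```

View pics/top1.png

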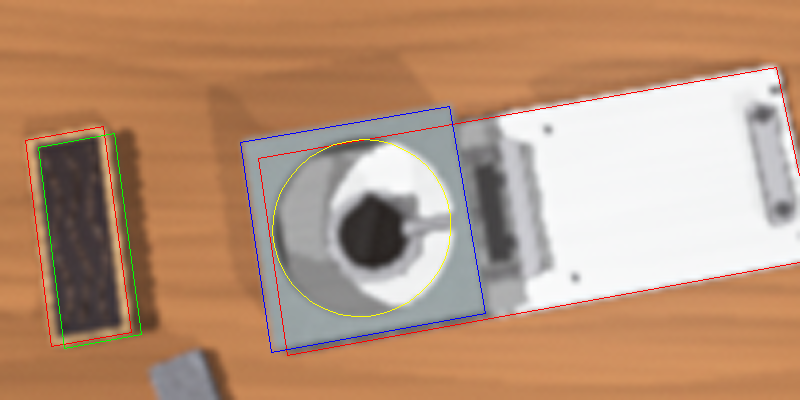

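View pics/scene1.png

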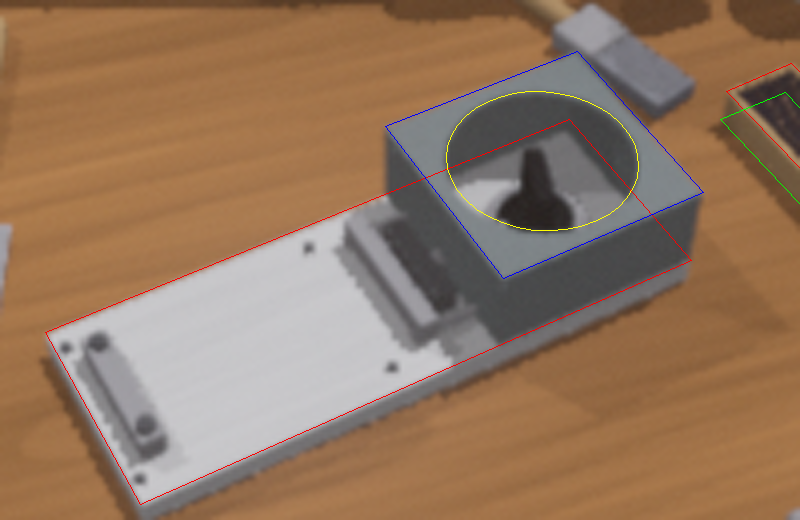

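```bash
cat > g.py <<'E'
from h import *
import sys
from scipy.spatial.transform import Rotation as R, Slerp
def st():
    s=bot.read_state(); q=np.array(s["eef_rot"]); return s,np.array(s["ee_pos"]),R.from_quat(q[[1,2,3,0]])
def down(a):  # tool y at world angle a, tool z down
    y=np.array([np.cos(a),np.sin(a),0]); z=np.array([0,0,-1.]); return R.from_matrix(np.c_[np.cross(y,z),y,z])
def plan(pos,a,hand,vmax=.045,wmax=.145):
    s,p,r=st(); rt=down(a); d=(r.inv()*rt).as_rotvec(); D=np.array(pos)-p
    n=max(1,int(np.ceil(max(np.linalg.norm(D)/vmax,np.linalg.norm(d)/wmax))))
    print("t",round(s["t"],2),"pos",(p*1000).round(1),"err mm",(D*1000).round(1),"rot",d.round(3),"yang",round(np.arctan2(*r.as_matrix()[[1,0],1]),3),"q",np.round(s["qpos"],2),"F",np.round(s["wrist_force"],1),"T",np.round(s["ft_torque"],2),"op",round(s["opening"],3))
    for i in range(n):
        ri=r*R.from_rotvec(d*i/n); print([hand]+(ri.inv().apply(D/n)*1000).round(0).astype(int).tolist()+(d/n).round(3).tolist())
E
python3 - <<'E'
from g import *
print(bot.grip_depth)
pb,pp=np.load("p.npy"); 
fs=[optics.grab_frame(c) for c in ("scene","top")]
k=tf(pp,[0,.197,0])[0]; print("knob",k,"block",pb)
a=np.linspace(0,6.28,24,endpoint=False)
ms=[]
for f in fs:
    m=(f["image"].max(2)<60)
    o=silh(f,pp,[np.c_[.055*np.cos(a),.197+.055*np.sin(a),.06+0*a]])>.5
    ms.append(cv2.GaussianBlur((m&o).astype(float),(0,0),1.)); print((m&o).sum())
disc=np.vstack([np.c_[.025*np.cos(a),.025*np.sin(a),z+0*a] for z in (.0265,.0325)]); bar=boxpts((-.024,.024),(-.007,.007),(.0325,.0705))
res=[]
for y in np.arange(-1.6,1.6,.1):
    e=[((silh(f,(k[0],k[1],y),[disc,bar])-m)**2).sum() for f,m in zip(fs,ms)]; res.append((round(y,2),round(sum(e),1),round(e[0],1),round(e[1],1)))
for r in sorted(res,key=lambda r:r[1])[:8]: print(r)
p,e=fit(fs,ms,[disc,bar],(k[0],k[1],min(res,key=lambda r:r[1])[0])); print(p,e)
plan((.4773,.3488,.12),pb[2]+np.pi*1.5,85)
E
```

```text
-0.0187
knob [0.47882894 0.14054204 0.        ] block [ 0.47732051  0.34880231 -2.94732983]
189
182
(np.float64(-0.3), np.float64(122.2), np.float64(84.4), np.float64(37.8))
(np.float64(-0.4), np.float64(124.0), np.float64(85.2), np.float64(38.8))
(np.float64(-0.2), np.float64(124.9), np.float64(82.9), np.float64(42.1))
(np.float64(-0.1), np.float64(130.3), np.float64(86.7), np.float64(43.6))
(np.float64(-0.5), np.float64(132.5), np.float64(91.4), np.float64(41.1))
(np.float64(-0.6), np.float64(137.4), np.float64(95.6), np.float64(41.8))
(np.float64(-0.7), np.float64(138.4), np.float64(101.8), np.float64(36.7))
(np.float64(0.0), np.float64(139.4), np.float64(95.6), np.float64(43.7))
[ 0.47796897  0.13945033 -0.30405756] 95.21799782753826
t 2.5 pos [147.2 581.7 207.8] err mm [ 330.1 -232.9  -87.8] rot [-0.    -0.    -0.442] yang 1.323 q [ 1.27  0.09  1.23  0.    1.82 -0.06] F [ 0.3 -0.7  0.2] T [-0.05  0.06 -0.06] op 0.997
[85, -38, -14, 9, -0.0, -0.0, -0.044]
[85, -37, -16, 9, -0.0, -0.0, -0.044]
[85, -36, -18, 9, -0.0, -0.0, -0.044]
[85, -35, -19, 9, -0.0, -0.0, -0.044]
[85, -35, -21, 9, -0.0, -0.0, -0.044]
[85, -34, -22, 9, -0.0, -0.0, -0.044]
[85, -33, -24, 9, -0.0, -0.0, -0.044]
[85, -32, -25, 9, -0.0, -0.0, -0.044]
[85, -30, -27, 9, -0.0, -0.0, -0.044]
[85, -29, -28, 9, -0.0, -0.0, -0.044]
```

Call:
{"api": "jog_arm", "payload": {"commands": [[85,-38,-14,0,0,0,-0.044],[85,-37,-16,0,0,0,-0.044],[85,-36,-18,0,0,0,-0.044],[85,-35,-19,0,0,0,-0.044],[85,-35,-21,0,0,0,-0.044]]}}

```text
t: 3.0
ee_pos: [0.3131, 0.4658, 0.2068]
eef_rot: [-0.001, 0.005, 1.0, 0.0]
wrist_force: [-0.3, 0.9, 0.0]
opening: 0.996
```

Call:
{"api": "jog_arm", "payload": {"commands": [[85,-34,-22,0,0,0,-0.044],[85,-33,-24,0,0,0,-0.044],[85,-32,-25,0,0,0,-0.044],[85,-30,-27,5,0,0,-0.044],[85,-29,-28,5,0,0,-0.044]]}}

```text
t: 3.5
ee_pos: [0.4879, 0.3476, 0.1982]
eef_rot: [0.001, -0.11, 0.994, 0.002]
wrist_force: [0.5, 0.6, -0.3]
opening: 0.996
```

```bash
python3 -c "
from g import *
plan((.4773,.3488,.05),1.765,85)"
```

```text
t 3.5 pos [487.9 347.6 198.2] err mm [ -10.6    1.2 -148.2] rot [0.003 0.002 0.026] yang 1.791 q [ 0.56  0.08  1.26  0.    1.8  -1.23] F [ 0.5  0.6 -0.3] T [ 0.02 -0.02 -0.04] op 0.996
[85, 3, 1, 37, 0.001, 0.001, 0.007]
[85, 3, 1, 37, 0.001, 0.001, 0.007]
[85, 3, 1, 37, 0.001, 0.001, 0.007]
[85, 3, 1, 37, 0.001, 0.001, 0.007]
```

Call:
{"api": "jog_arm", "payload": {"commands": [[85,2,0,30,0,0,0.01],[85,2,0,35,0,0,0.01],[85,2,0,35,0,0,0],[85,0,0,30,0,0,0],[85,0,0,0,0,0,0]]}}

```text
t: 4.0
ee_pos: [0.4884, 0.3412, 0.064]
eef_rot: [0.002, -0.095, 0.995, 0.001]
wrist_force: [0.3, -1.1, -0.8]
opening: 0.994
```

```bash
python3 -c "
from g import *
plan((.4773,.3488,.002),1.765,85)"
```

```text
t 4.0 pos [488.4 341.2  64. ] err mm [-11.1   7.6 -62. ] rot [ 0.002  0.005 -0.003] yang 1.762 q [ 0.55  0.09  1.48  0.    1.56 -1.21] F [ 0.3 -1.1 -0.8] T [0.   0.05 0.05] op 0.994
[85, 5, 5, 31, 0.001, 0.003, -0.002]
[85, 5, 5, 31, 0.001, 0.003, -0.002]
```

Call:
{"api": "jog_arm", "payload": {"commands": [[85,10,9,10,0,0.005,0],[85,0,0,0,0,0,0],[85,0,0,20,0,0,0],[85,0,0,0,0,0,0]]}}

```text
t: 4.4
ee_pos: [0.4775, 0.3511, 0.0389]
eef_rot: [0.003, -0.096, 0.995, 0.003]
wrist_force: [-0.4, -0.2, -2.0]
opening: 1.001
```

```bash
python3 -c "
from g import *
plan((.4773,.3488,.002),1.765,85)"
```

```text
t 4.4 pos [477.5 351.1  38.9] err mm [ -0.2  -2.3 -36.9] rot [ 0.005  0.006 -0.002] yang 1.763 q [ 0.58  0.1   1.52  0.    1.51 -1.19] F [-0.4 -0.2 -2. ] T [0.   0.03 0.01] op 1.001
[85, 1, -2, 37, 0.005, 0.006, -0.002]
```

Call:
{"api": "jog_arm", "payload": {"commands": [[85,0,-2,20,0,0,0],[85,0,0,12,0,0,0],[85,0,0,2,0,0,0],[40,0,0,0,0,0,0],[40,0,0,0,0,0,0]]}}

```text
t: 4.9
ee_pos: [0.482, 0.353, 0.014]
eef_rot: [0.009, -0.097, 0.995, 0.006]
wrist_force: [-0.2, 0.5, -0.6]
opening: 0.688
```

Call:
{"api": "jog_arm", "payload": {"commands": [[40,0,0,0,0,0,0],[40,0,0,0,0,0,0],[40,0,0,0,0,0,0]]}}

```text
t: 5.2
ee_pos: [0.483, 0.3537, 0.0165]
eef_rot: [0.01, -0.097, 0.995, 0.007]
wrist_force: [0.0, -0.3, -0.2]
opening: 0.466
```

```bash
python3 -c "
from g import *
plan((.4773,.3488,.002),1.765,40)
f=optics.grab_frame('top');g=optics.grab_frame('scene')
cv2.imwrite('pics/grasp.png',cv2.cvtColor(np.hstack([cv2.resize(f['image'][140:260,100:220],(400,400)),cv2.resize(g['image'][120:240,300:420],(400,400))]),cv2.COLOR_RGB2BGR))"
```

```text
t 5.2 pos [483.  353.7  16.5] err mm [ -5.7  -4.9 -14.5] rot [ 0.011  0.022 -0.001] yang 1.764 q [ 0.57  0.11  1.55  0.    1.46 -1.19] F [ 0.  -0.3 -0.2] T [ 0.01 -0.01  0.03] op 0.466
[40, 7, -4, 14, 0.011, 0.022, -0.001]
```

View pics/grasp.png

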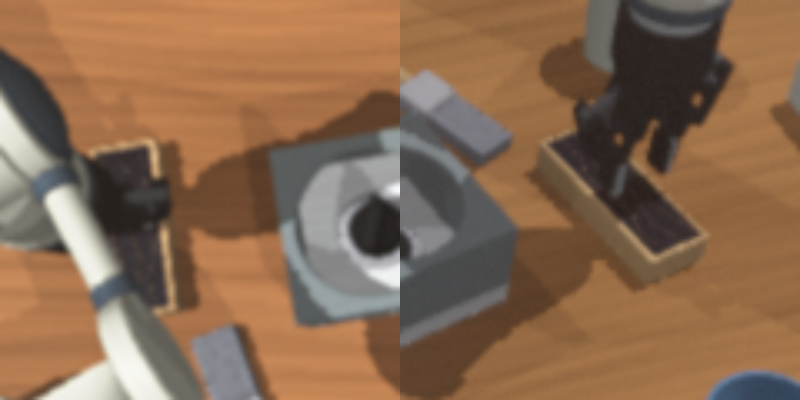

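Call:
{"api": "jog_arm", "payload": {"commands": [[40,0,0,-30,0,0,0],[85,0,0,-5,0,0,0],[85,5,-4,0,0.01,0.02,0],[85,0,0,0,0,0,0],[85,0,0,0,0,0,0]]}}

```text
t: 5.8
ee_pos: [0.4769, 0.3471, 0.05]
eef_rot: [-0.001, -0.097, 0.995, -0.001]
wrist_force: [-0.7, 0.2, -0.6]
opening: 0.994
```

```bash
python3 -c "
from g import *
plan((.4773,.3488,.002),1.765,85)
for c in ('scene','top'):
  f=optics.grab_frame(c)
  print([(np.round(d['xy'],1).tolist(),round(d['confidence'],2)) for d in optics.tip_of('block',c)],proj(f,[.4773,.3488,0]))
  if c=='scene':
    r=optics.regions_of('block',c); print(fit([f],[r[0]['region']],BLK,(.4773,.3488,.194)) if r else 0)
    cv2.imwrite('pics/g2.png',cv2.cvtColor(cv2.resize(f['image'][120:240,300:420],(480,480)),cv2.COLOR_RGB2BGR))
"
```

```text
t 5.8 pos [476.9 347.1  50. ] err mm [  0.4   1.7 -48. ] rot [-0.001 -0.003 -0.001] yang 1.764 q [ 0.57  0.09  1.51  0.    1.54 -1.19] F [-0.7  0.2 -0.6] T [ 0.   -0.03  0.04] op 0.994
[85, 0, 1, 24, -0.0, -0.002, -0.0]
[85, 0, 1, 24, -0.0, -0.002, -0.0]
[([360.3, 183.1], 0.84)] [[364.20736029 182.93419614]]
(array([0.48054608, 0.35120971, 0.17972968]), np.float64(85.68051821526089))
[([142.3, 211.2], 0.89)] [[141.81444166 209.2783683 ]]
```

View pics/g2.png

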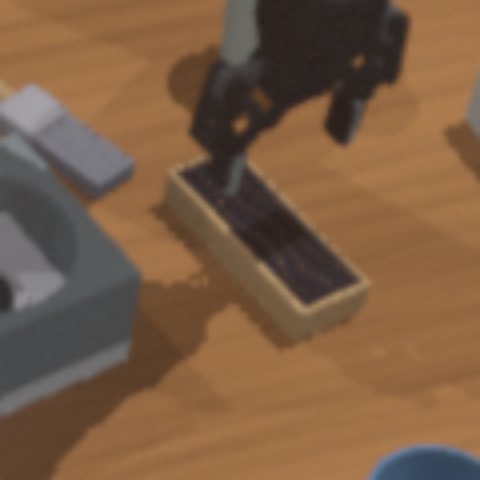

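Call:
{"api": "jog_arm", "payload": {"commands": [[85,0,1,20,0,0,0],[85,0,0,16,0,0,0],[85,0,0,8,0,0,0],[85,0,0,0,0,0,0]]}}

```text
t: 6.45
ee_pos: [0.4767, 0.3482, 0.0042]
eef_rot: [-0.001, -0.097, 0.995, -0.0]
wrist_force: [-1.2, 0.0, 0.0]
opening: 0.994
```

```bash
python3 -c "
from g import *
plan((.4773,.3488,.001),1.765,85)
"
```

```text
t 6.45 pos [476.7 348.2   4.2] err mm [ 0.6  0.6 -3.2] rot [-0.001 -0.003 -0.001] yang 1.764 q [ 0.57  0.12  1.56  0.    1.46 -1.19] F [-1.2  0.   0. ] T [-0.02 -0.    0.03] op 0.994
[85, -1, 0, 3, -0.001, -0.003, -0.001]
```

Good, no contact on the way down. Close.

Call:
{"api": "jog_arm", "payload": {"commands": [[85,0,0,4,0,0,0],[45,0,0,0,0,0,0],[45,0,0,0,0,0,0],[45,0,0,0,0,0,0],[45,0,0,0,0,0,0]]}}

```text
t: 6.95
ee_pos: [0.4784, 0.3491, 0.0034]
eef_rot: [0.001, -0.097, 0.995, 0.001]
wrist_force: [-0.6, -0.1, 0.3]
opening: 0.528
```

Call:
{"api": "jog_arm", "payload": {"commands": [[45,0,0,0,0,0,0],[45,0,0,-20,0,0,0],[45,0,0,-30,0,0,0],[45,0,0,0,0,0,0]]}}

```text
t: 7.35
ee_pos: [0.4779, 0.3488, 0.0543]
eef_rot: [0.0, -0.097, 0.995, 0.0]
wrist_force: [0.4, 0.8, 1.6]
opening: 0.527
```

```bash
python3 -c "
from g import *
plan((.4773,.3488,.15),1.765,40)
g=optics.grab_frame('scene')
cv2.imwrite('pics/g3.png',cv2.cvtColor(cv2.resize(g['image'][100:240,280:460],(720,560)),cv2.COLOR_RGB2BGR))"
```

```text
t 7.35 pos [477.9 348.8  54.3] err mm [-0.6  0.  95.7] rot [ 0.     0.001 -0.001] yang 1.764 q [ 0.57  0.09  1.5   0.    1.55 -1.19] F [0.4 0.8 1.6] T [-0.   -0.05  0.03] op 0.527
[40, 0, 0, -32, 0.0, 0.0, -0.0]
[40, 0, 0, -32, 0.0, 0.0, -0.0]
[40, 0, 0, -32, 0.0, 0.0, -0.0]
```

View pics/g3.png

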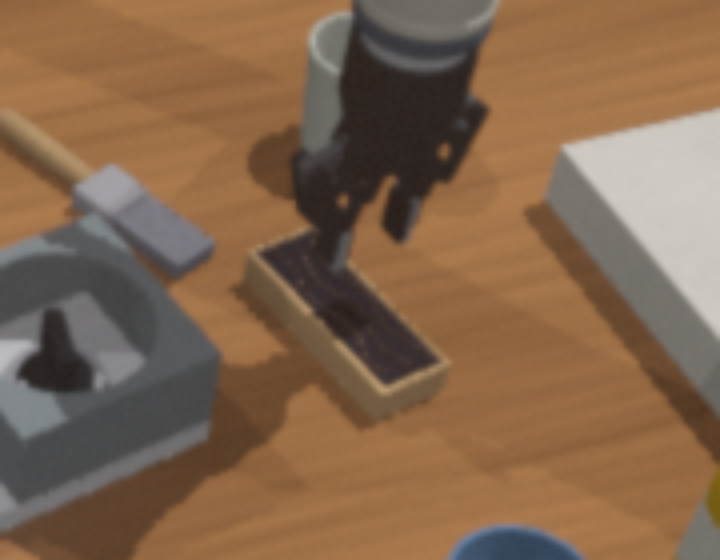

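```bash
python3 -c "
from g import *
s,p,r=st(); M=r.as_matrix(); out=[]
for c,(x0,y0) in (('scene',(325,120)),('top',(105,155))):
  f=optics.grab_frame(c); w,h=80,105; k=5
  im=cv2.resize(cv2.cvtColor(f['image'],cv2.COLOR_RGB2BGR)[y0:y0+h,x0:x0+w],None,fx=k,fy=k,interpolation=cv2.INTER_CUBIC)
  im=np.clip(im.astype(float)*1.8,0,255).astype(np.uint8)
  P=lambda L:tuple(int(v) for v in ((proj(f,p+M@np.array(L))[0]+.5-[x0,y0])*k).round())
  cv2.line(im,P((0,0,0)),P((0,0,-.08)),(0,0,255),1)
  for y in (-.0225,.0225): cv2.line(im,P((0,y,0)),P((0,y,-.04)),(0,255,0),1)
  cv2.line(im,P((-.011,.0225,0)),P((.011,.0225,0)),(255,255,0),1)
  cv2.line(im,P((0,0,.054)),P((0,0,.026)),(255,0,255),1)
  out.append(im)
cv2.imwrite('pics/g4.png',np.hstack(out))"
```

```text
(no output)
```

View pics/g4.png

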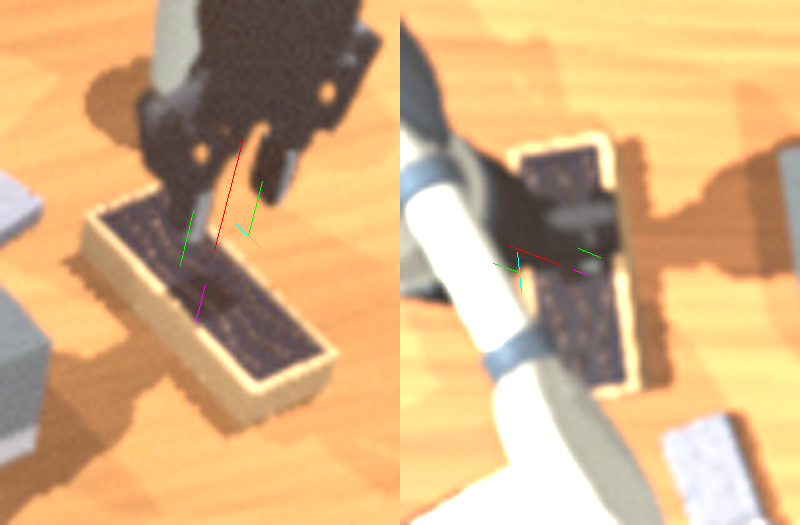

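Call:
{"api": "jog_arm", "payload": {"commands": [[85,0,0,0,0,0,0],[85,0,0,0,0,0,0],[85,0,0,20,0,0,0],[85,0,0,15,0,0,0],[85,0,0,8,0,0,0]]}}

```text
t: 8.0
ee_pos: [0.4738, 0.3462, 0.0007]
eef_rot: [-0.005, -0.097, 0.995, -0.003]
wrist_force: [0.3, 1.4, 0.7]
opening: 0.99
```

Call:
{"api": "jog_arm", "payload": {"commands": [[85,0,0,8,0,0,0],[85,0,0,6,0,0,0],[85,0,0,3,0,0,0],[85,0,0,3,0,0,0]]}}

```text
t: 8.4
ee_pos: [0.4727, 0.3455, -0.0225]
eef_rot: [-0.007, -0.097, 0.995, -0.003]
wrist_force: [0.2, -0.7, 0.4]
opening: 0.997
```

```bash
python3 -c "
from g import *
plan((.4773,.3488,-.018),1.765,85)"
```

```text
t 8.4 pos [472.7 345.5 -22.5] err mm [4.6 3.3 4.5] rot [-0.005 -0.014 -0.001] yang 1.764 q [ 0.57  0.14  1.58  0.    1.43 -1.19] F [ 0.2 -0.7  0.4] T [-0.01  0.04 -0.03] op 0.997
[85, -5, 2, -5, -0.005, -0.014, -0.001]
```

Call:
{"api": "jog_arm", "payload": {"commands": [[85,-5,2,0,-0.005,-0.014,0],[85,0,0,0,0,0,0],[45,0,0,0,0,0,0],[45,0,0,0,0,0,0],[45,0,0,0,0,0,0]]}}

```text
t: 8.9
ee_pos: [0.479, 0.3495, -0.0203]
eef_rot: [0.002, -0.097, 0.995, 0.001]
wrist_force: [0.9, 0.4, -1.3]
opening: 0.642
```

Call:
{"api": "jog_arm", "payload": {"commands": [[45,0,0,0,0,0,0],[45,0,0,0,0,0,0]]}}

```text
t: 9.1
ee_pos: [0.4789, 0.3494, -0.0204]
eef_rot: [0.002, -0.097, 0.995, 0.001]
wrist_force: [0.7, 0.1, -0.6]
opening: 0.642
```

```bash
python3 -c "
from g import *
plan((.4773,.3488,-.018),1.765,85)"
```

```text
t 9.1 pos [478.9 349.4 -20.4] err mm [-1.6 -0.6  2.4] rot [ 0.002  0.005 -0.001] yang 1.764 q [ 0.57  0.14  1.58 -0.    1.41 -1.19] F [ 0.7  0.1 -0.6] T [ 0.    0.01 -0.02] op 0.642
[85, 2, 0, -2, 0.002, 0.005, -0.001]
```

Gripped (stops at 0.642 ≈ 55–56 mm). Lift and plan transfer.

Call:
{"api": "jog_arm", "payload": {"commands": [[45,0,0,-25,0,0,0],[45,0,0,-35,0,0,0],[45,0,0,-35,0,0,0],[45,0,0,-30,0,0,0],[45,0,0,0,0,0,0]]}}

```text
t: 9.6
ee_pos: [0.4761, 0.3478, 0.1046]
eef_rot: [-0.001, -0.097, 0.995, -0.001]
wrist_force: [0.8, 0.5, -1.3]
opening: 0.644
```

```bash
python3 -c "
from g import *
pb,pp=np.load('p.npy'); c=tf(pp,[0,.0005,0])[0]; print(c)
plan((c[0],c[1],.12),pp[2],45,vmax=.04)"
```

```text
[ 0.51581776 -0.05244521  0.        ]
t 9.6 pos [476.1 347.8 104.6] err mm [  39.7 -400.2   15.4] rot [-4.000e-03 -1.000e-03  1.575e+00] yang 1.764 q [ 0.57  0.07  1.43 -0.    1.64 -1.19] F [ 0.8  0.5 -1.3] T [ 0.01 -0.02  0.  ] op 0.644
[45, 3, -36, -1, -0.0, -0.0, 0.143]
[45, -2, -37, -1, -0.0, -0.0, 0.143]
[45, -7, -36, -1, -0.0, -0.0, 0.143]
[45, -12, -35, -1, -0.0, -0.0, 0.143]
[45, -17, -32, -1, -0.0, -0.0, 0.143]
[45, -21, -30, -1, -0.0, -0.0, 0.143]
[45, -25, -26, -1, -0.0, -0.0, 0.143]
[45, -29, -23, -1, -0.0, -0.0, 0.143]
[45, -32, -18, -1, -0.0, -0.0, 0.143]
[45, -34, -13, -1, -0.0, -0.0, 0.143]
[45, -36, -8, -1, -0.0, -0.0, 0.143]
```

Call:
{"api": "jog_arm", "payload": {"commands": [[45,3,-36,-5,0,0,0.143],[45,-2,-37,-5,0,0,0.143],[45,-7,-36,-3,0,0,0.143],[45,-12,-35,-1,0,0,0.143],[45,-17,-32,-1,0,0,0.143]]}}

```text
t: 10.1
ee_pos: [0.4918, 0.1638, 0.1141]
eef_rot: [-0.004, 0.266, 0.964, -0.003]
wrist_force: [0.4, -0.2, -0.7]
opening: 0.643
```

Call:
{"api": "jog_arm", "payload": {"commands": [[45,-21,-30,-1,0,0,0.143],[45,-25,-26,-1,0,0,0.143],[45,-29,-23,-1,0,0,0.143],[45,-32,-18,-1,0,0,0.143],[45,0,0,0,0,0,0]]}}

```text
t: 10.6
ee_pos: [0.4992, 0.0079, 0.1108]
eef_rot: [-0.006, 0.541, 0.841, -0.007]
wrist_force: [0.1, 0.2, -0.7]
opening: 0.641
```

```bash
python3 -c "
from g import *
plan((.5158,-.0525,.08),.19,45,vmax=.04)"
```

```text
t 10.6 pos [499.2   7.9 110.8] err mm [ 16.6 -60.4 -30.8] rot [-0.018 -0.     0.238] yang 0.428 q [-0.05 -0.16  1.65 -0.01  1.67 -0.48] F [ 0.1  0.2 -0.7] T [0.04 0.02 0.02] op 0.641
[45, -31, -5, 15, -0.009, -0.0, 0.119]
[45, -31, -1, 15, -0.009, -0.0, 0.119]
```

Call:
{"api": "jog_arm", "payload": {"commands": [[45,-31,-5,0,-0.009,0,0.119],[45,-31,-1,0,-0.009,0,0.119],[45,0,0,0,0,0,0],[45,0,0,0,0,0,0]]}}

```text
t: 11.0
ee_pos: [0.5145, -0.0526, 0.1051]
eef_rot: [-0.004, 0.639, 0.77, -0.001]
wrist_force: [-0.2, 0.7, -0.5]
opening: 0.639
```

```bash
python3 -c "
from g import *
plan((.5158,-.0525,.05),.19,45,vmax=.04)"
```

```text
t 11.0 pos [514.5 -52.6 105.1] err mm [  1.3   0.1 -55.1] rot [-0.006 -0.005 -0.004] yang 0.186 q [-0.17 -0.12  1.62  0.    1.65 -0.35] F [-0.2  0.7 -0.5] T [-0.01  0.05  0.  ] op 0.639
[45, 0, 1, 28, -0.003, -0.002, -0.002]
[45, 0, 1, 28, -0.003, -0.002, -0.002]
```

Call:
{"api": "jog_arm", "payload": {"commands": [[45,0,1,28,-0.005,-0.005,-0.004],[45,0,0,25,0,0,0],[45,0,0,18,0,0,0],[45,0,0,0,0,0,0],[45,0,0,0,0,0,0]]}}

```text
t: 11.5
ee_pos: [0.5143, -0.0461, 0.0302]
eef_rot: [-0.002, 0.631, 0.775, 0.0]
wrist_force: [0.3, 0.3, -1.4]
opening: 0.64
```

```bash
python3 -c "
from g import *
pb,pp=np.load('p.npy')
plan((.5158,-.0525,.0),.19,45,vmax=.04)
s,p,r=st(); zb=p[2]+.0205; out=[]
for c,(x0,y0) in (('scene',(180,160)),('top',(215,150))):
  f=optics.grab_frame(c); w,h=(100,100); k=4
  im=cv2.resize(cv2.cvtColor(f['image'],cv2.COLOR_RGB2BGR)[y0:y0+h,x0:x0+w],None,fx=k,fy=k,interpolation=cv2.INTER_CUBIC)
  b=np.array([[-.028,-.075],[.028,-.075],[.028,.075],[-.028,.075]]); c0=(p[0],p[1],.186)
  for z in (zb,zb+.028): cv2.polylines(im,[((proj(f,tf(c0,np.c_[b,z*np.ones(4)]))+.5-[x0,y0])*k).round().astype(np.int32)],True,(0,0,255),1)
  for yy in (-.082,.0825): cv2.polylines(im,[((proj(f,tf(pp,[[-.045,yy,.04],[.045,yy,.04]]))+.5-[x0,y0])*k).round().astype(np.int32)],False,(0,255,0),1)
  out.append(im)
cv2.imwrite('pics/pl.png',np.hstack(out))"
```

```text
t 11.5 pos [514.3 -46.1  30.2] err mm [  1.5  -6.4 -30.2] rot [-0.002 -0.003  0.014] yang 0.204 q [-0.16 -0.09  1.73  0.    1.51 -0.36] F [ 0.3  0.3 -1.4] T [ 0.01 -0.03  0.01] op 0.64
[45, -7, 0, 30, -0.002, -0.003, 0.014]
```

View pics/pl.png

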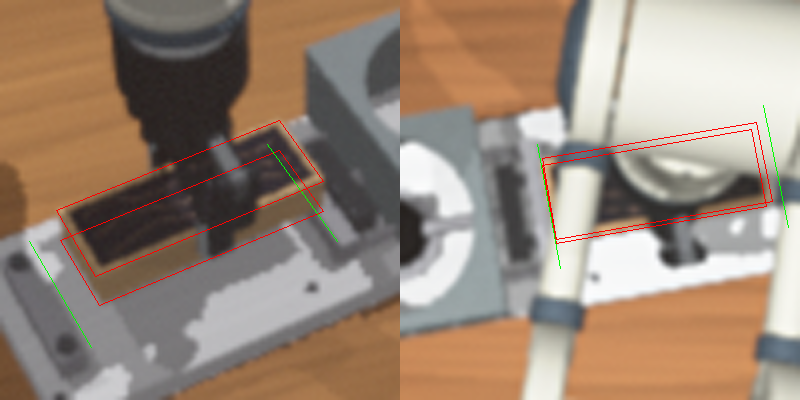

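Call:
{"api": "jog_arm", "payload": {"commands": [[45,-7,0,6,-0.002,-0.003,0.014],[45,0,0,0,0,0,0],[45,0,0,10,0,0,0],[45,0,0,0,0,0,0],[45,0,0,0,0,0,0]]}}

```text
t: 12.1
ee_pos: [0.5183, -0.0542, 0.017]
eef_rot: [0.003, 0.637, 0.771, 0.002]
wrist_force: [-0.6, -0.3, -1.4]
opening: 0.644
```

```bash
python3 -c "
from g import *
plan((.5158,-.0525,.0),.19,45,vmax=.04)"
```

```text
t 12.1 pos [518.3 -54.2  17. ] err mm [ -2.5   1.7 -17. ] rot [ 0.006  0.003 -0.001] yang 0.189 q [-0.17 -0.08  1.74 -0.    1.47 -0.36] F [-0.6 -0.3 -1.4] T [ 0.01 -0.01 -0.08] op 0.644
[45, 2, -2, 17, 0.006, 0.003, -0.001]
```

Call:
{"api": "jog_arm", "payload": {"commands": [[45,2,-2,8,0.006,0.003,0],[45,0,0,4,0,0,0],[45,0,0,0,0,0,0],[45,0,0,2,0,0,0],[45,0,0,0,0,0,0]]}}

```text
t: 12.6
ee_pos: [0.5155, -0.0524, 0.0013]
eef_rot: [-0.001, 0.637, 0.771, -0.0]
wrist_force: [-0.3, 0.4, -1.2]
opening: 0.643
```

```bash
python3 -c "
from g import *
plan((.5158,-.0525,.0),.19,45,vmax=.04)"
```

```text
t 12.6 pos [515.5 -52.4   1.3] err mm [ 0.3 -0.1 -1.3] rot [-0.001 -0.001 -0.001] yang 0.189 q [-0.17 -0.07  1.76  0.    1.45 -0.36] F [-0.3  0.4 -1.2] T [ 0.01 -0.03 -0.04] op 0.643
[45, 0, 0, 1, -0.001, -0.001, -0.001]
```

Call:
{"api": "jog_arm", "payload": {"commands": [[45,0,0,1,0,0,0],[45,0,0,1,0,0,0],[70,0,0,0,0,0,0],[70,0,0,0,0,0,0],[70,0,0,0,0,0,0]]}}

```text
t: 13.1
ee_pos: [0.5164, -0.0525, 0.0003]
eef_rot: [0.0, 0.637, 0.771, 0.0]
wrist_force: [0.3, -0.7, -1.4]
opening: 0.817
```

Call:
{"api": "jog_arm", "payload": {"commands": [[70,0,0,-15,0,0,0],[70,0,0,-35,0,0,0],[70,0,0,-40,0,0,0],[40,0,0,-40,0,0,0],[40,0,0,0,0,0,0]]}}

```text
t: 13.6
ee_pos: [0.5155, -0.0524, 0.1389]
eef_rot: [0.0, 0.637, 0.771, 0.0]
wrist_force: [1.1, 0.7, 0.1]
opening: 0.49
```

```bash
python3 -c "
from g import *
pb,pp=np.load('p.npy')
for i in range(3):
  f=optics.grab_frame('scene'); r=optics.regions_of('block','scene')
  if r: 
    B=[boxpts((-.075,.075),(-.028,.028),(.02,.048))]
    p,e=fit([f],[r[0]['region']],B,(.5158,-.0525,pp[2]+np.pi/2)); d=p[:2]-pp[:2]; c,s=np.cos(pp[2]),np.sin(pp[2])
    print('block in press',c*d[0]+s*d[1],-s*d[0]+c*d[1],p[2]-pp[2]-np.pi/2,e,r[0]['confidence'])
    break
plan((.478,.1395,.15),-.30+np.pi/2,40,vmax=.04)"
```

```text
block in press -0.0006787689605409689 0.0025551801910595417 -0.011832958583696485 5.223690094314139 0.65
t 13.7 pos [513.5 -52.1 133.2] err mm [-35.5 191.6  16.8] rot [-0.004 -0.005 -1.082] yang 0.189 q [-0.17 -0.13  1.58  0.    1.7  -0.36] F [ 0.4  0.7 -0.3] T [ 0.04  0.02 -0.  ] op 0.466
[40, 24, 0, -2, -0.0, -0.001, -0.135]
[40, 24, 3, -2, -0.0, -0.001, -0.135]
[40, 23, 7, -2, -0.0, -0.001, -0.135]
[40, 22, 10, -2, -0.0, -0.001, -0.135]
[40, 21, 13, -2, -0.0, -0.001, -0.135]
[40, 19, 15, -2, -0.0, -0.001, -0.135]
[40, 17, 18, -2, -0.0, -0.001, -0.135]
[40, 14, 20, -2, -0.0, -0.001, -0.135]
```

Call:
{"api": "jog_arm", "payload": {"commands": [[40,24,0,-4,0,0,-0.135],[40,24,3,-3,0,0,-0.135],[40,23,7,-2,0,0,-0.135],[40,22,10,-2,0,0,-0.135],[40,21,13,-2,0,0,-0.135]]}}

```text
t: 14.2
ee_pos: [0.4872, 0.0678, 0.1399]
eef_rot: [-0.009, 0.338, 0.941, -0.003]
wrist_force: [0.9, -0.2, 0.2]
opening: 0.468
```

Call:
{"api": "jog_arm", "payload": {"commands": [[40,19,15,0,0,0,-0.135],[40,17,18,0,0,0,-0.135],[40,14,20,0,0,0,-0.135],[40,0,0,0,0,0,0],[40,0,0,0,0,0,0]]}}

```text
t: 14.7
ee_pos: [0.4667, 0.1441, 0.133]
eef_rot: [-0.015, 0.13, 0.991, -0.003]
wrist_force: [0.1, 0.3, 1.7]
opening: 0.467
```

```bash
python3 -c "
from g import *
plan((.4785,.140,.09),-.30+np.pi/2,40,vmax=.04)"
```

```text
t 14.7 pos [466.7 144.1 133. ] err mm [ 11.8  -4.1 -43. ] rot [-0.01  -0.03   0.039] yang 1.31 q [ 0.23 -0.18  1.63  0.01  1.73 -1.08] F [0.1 0.3 1.7] T [-0.03 -0.02 -0.03] op 0.467
[40, -7, 0, 21, -0.005, -0.015, 0.019]
[40, -7, 0, 21, -0.005, -0.015, 0.019]
```

Call:
{"api": "jog_arm", "payload": {"commands": [[40,-11,0,12,-0.01,-0.03,0.039],[40,0,0,0,0,0,0],[40,0,0,0,0,0,0]]}}

```text
t: 15.0
ee_pos: [0.4765, 0.1391, 0.1188]
eef_rot: [-0.001, 0.153, 0.988, -0.001]
wrist_force: [1.0, -0.5, -0.0]
opening: 0.469
```

```bash
python3 -c "
from g import *
plan((.4785,.140,.09),-.30+np.pi/2,40,vmax=.04)"
```

```text
t 15.0 pos [476.5 139.1 118.8] err mm [  2.    0.9 -28.8] rot [-0.002 -0.002 -0.007] yang 1.264 q [ 0.22 -0.19  1.66 -0.    1.67 -1.05] F [ 1.  -0.5 -0. ] T [ 0.   -0.01 -0.02] op 0.469
[40, -2, 2, 29, -0.002, -0.002, -0.007]
```

Call:
{"api": "jog_arm", "payload": {"commands": [[40,-2,2,20,0,0,0],[40,0,0,15,0,0,0],[40,0,0,10,0,0,0],[40,0,0,0,0,0,0]]}}

```text
t: 15.4
ee_pos: [0.479, 0.1387, 0.0732]
eef_rot: [-0.002, 0.154, 0.988, -0.001]
wrist_force: [-0.2, -0.5, 0.2]
opening: 0.468
```

```bash
python3 -c "
from g import *
plan((.4785,.140,.026),-.30+np.pi/2,40,vmax=.04)"
```

```text
t 15.4 pos [479.  138.7  73.2] err mm [ -0.5   1.3 -47.2] rot [-0.003 -0.003 -0.01 ] yang 1.261 q [ 0.21 -0.16  1.72 -0.    1.59 -1.05] F [-0.2 -0.5  0.2] T [ 0.03 -0.03 -0.01] op 0.468
[40, 0, 1, 24, -0.001, -0.001, -0.005]
[40, 0, 1, 24, -0.001, -0.001, -0.005]
```

Call:
{"api": "jog_arm", "payload": {"commands": [[40,1,1,18,0,0,-0.01],[40,0,0,14,0,0,0],[40,0,0,10,0,0,0],[40,0,0,3,0,0,0],[40,0,0,0,0,0,0]]}}

```text
t: 15.9
ee_pos: [0.4792, 0.1398, 0.0284]
eef_rot: [-0.0, 0.15, 0.989, -0.001]
wrist_force: [0.7, 0.6, 0.6]
opening: 0.467
```

```bash
python3 -c "
from g import *
plan((.4785,.140,.026),-.30+np.pi/2,40,vmax=.04)
f=optics.grab_frame('scene'); a=f['image'][130:230,225:345]
g=optics.grab_frame('top'); b=g['image'][160:260,160:240]
cv2.imwrite('pics/k.png',cv2.cvtColor(np.clip(np.hstack([cv2.resize(a,(480,400)),cv2.resize(b,(320,400))])*1.5,0,255).astype(np.uint8),cv2.COLOR_RGB2BGR))"
```

```text
t 15.9 pos [479.2 139.8  28.4] err mm [-0.7  0.2 -2.4] rot [-0.002 -0.001 -0.   ] yang 1.271 q [ 0.22 -0.14  1.78 -0.    1.51 -1.05] F [0.7 0.6 0.6] T [ 0.01 -0.01  0.03] op 0.467
[40, 1, 0, 2, -0.002, -0.001, -0.0]
```

View pics/k.png

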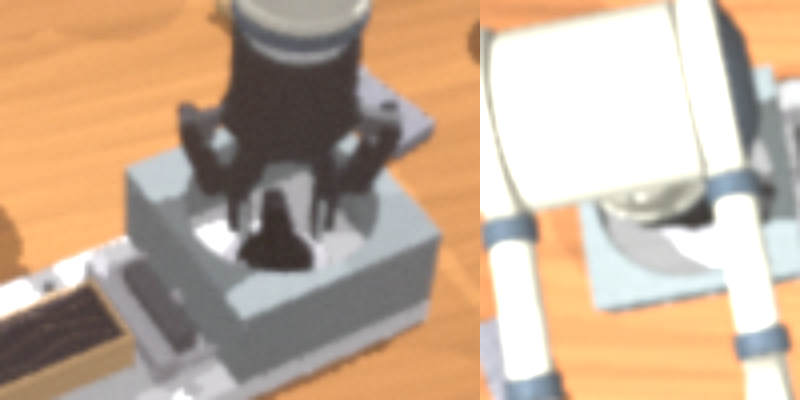

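Call:
{"api": "jog_arm", "payload": {"commands": [[5,0,0,2,0,0,0],[5,0,0,0,0,0,0],[5,0,0,0,0,0,0],[5,0,0,0,0,0,0],[5,0,0,0,0,0,0]]}}

```text
t: 16.5
ee_pos: [0.48, 0.1391, 0.0282]
eef_rot: [0.001, 0.15, 0.989, -0.001]
wrist_force: [0.2, -0.4, -0.3]
opening: 0.149
```

```bash
python3 -c "
from g import *
plan((.4785,.140,.026),-.30+np.pi/2,40,vmax=.04)"
```

```text
t 16.5 pos [480.  139.1  28.2] err mm [-1.5  0.9 -2.2] rot [-0.002  0.002 -0.001] yang 1.27 q [ 0.22 -0.14  1.78 -0.    1.5  -1.05] F [ 0.2 -0.4 -0.3] T [-0.09 -0.01 -0.03] op 0.149
[40, 2, 0, 2, -0.002, 0.002, -0.001]
```

```bash
cat > s.py <<'E'
from g import *
s,p,r=st(); e=r.inv().apply(np.array([.4795,.1395,.028])-p)*1000; t=(r.inv()*down(np.arctan2(*r.as_matrix()[[1,0],1]))).as_rotvec()
print("t",round(s["t"],2),"corr",e.round(1),t.round(3),"yang",round(np.arctan2(*r.as_matrix()[[1,0],1]),3),"q6",round(s["qpos"][5],3),"F",np.round(s["wrist_force"],1),"T",np.round(s["ft_torque"],3),"jt6",round(s["joint_torque"][5],3),"op",round(s["opening"],3))
E
python3 s.py
```

```text
t 16.5 corr [0.6 0.3 0.2] [-0.002  0.002  0.   ] yang 1.27 q6 -1.054 F [ 0.2 -0.4 -0.3] T [-0.092 -0.01  -0.028] jt6 -0.056 op 0.149
```

Call:
{"api": "jog_arm", "payload": {"commands": [[5,0,0,0,0,0,0.08],[5,0,0,0,0,0,0.1],[5,0,0,0,0,0,0.1]]}}

```text
t: 16.8
ee_pos: [0.48, 0.1391, 0.0282]
eef_rot: [0.001, 0.29, 0.957, -0.001]
wrist_force: [-0.2, -0.4, -1.7]
opening: 0.151
```

```bash
python3 s.py
```

```text
t 16.8 corr [0.7 0.  0.2] [-0.002  0.002  0.   ] yang 0.983 q6 -0.767 F [-0.2 -0.4 -1.7] T [-0.082 -0.064  0.241] jt6 -1.133 op 0.151
```

Call:
{"api": "jog_arm", "payload": {"commands": [[5,0,0,0,0,0,0.1],[5,0,0,0,0,0,0.1],[5,0,0,0,0,0,0.1]]}}

```text
t: 17.1
ee_pos: [0.4801, 0.1392, 0.0282]
eef_rot: [0.001, 0.434, 0.901, -0.001]
wrist_force: [0.9, -1.3, -1.4]
opening: 0.147
```

```bash
python3 s.py
```

```text
t 17.1 corr [ 0.6 -0.3  0.2] [-0.001  0.003  0.   ] yang 0.672 q6 -0.456 F [ 0.9 -1.3 -1.4] T [-0.115 -0.054  0.265] jt6 -1.107 op 0.147
```

Call:
{"api": "jog_arm", "payload": {"commands": [[5,0,0,0,0,0,0.12],[5,0,0,0,0,0,0.12],[5,0,0,0,0,0,0.12],[5,0,0,0,0,0,0.12]]}}

```text
t: 17.5
ee_pos: [0.4803, 0.1393, 0.0282]
eef_rot: [0.002, 0.643, 0.766, -0.001]
wrist_force: [0.0, -0.7, -1.5]
opening: 0.151
```

```bash
python3 s.py
```

```text
t 17.5 corr [ 0.4 -0.7  0.2] [ 0.001  0.004 -0.   ] yang 0.175 q6 0.042 F [ 0.  -0.7 -1.5] T [-0.142  0.027  0.335] jt6 -1.375 op 0.151
```

Call:
{"api": "jog_arm", "payload": {"commands": [[5,0,0,0,0,0,0.12],[5,0,0,0,0,0,0.1],[5,0,0,0,0,0,0.1]]}}

```text
t: 17.8
ee_pos: [0.4804, 0.1392, 0.0282]
eef_rot: [0.002, 0.761, 0.649, -0.0]
wrist_force: [-0.1, -1.5, -1.1]
opening: 0.15
```

```bash
python3 s.py
```

```text
t 17.8 corr [ 0.2 -0.9  0.2] [ 0.003  0.004 -0.   ] yang -0.158 q6 0.375 F [-0.1 -1.5 -1.1] T [-0.129  0.005  0.258] jt6 -1.094 op 0.15
```

Call:
{"api": "jog_arm", "payload": {"commands": [[5,0,0,0,0,0,0.1],[5,0,0,0,0,0,0.1]]}}

```text
t: 18.0
ee_pos: [0.4805, 0.1392, 0.0282]
eef_rot: [0.003, 0.824, 0.567, -0.0]
wrist_force: [0.9, -1.2, -0.8]
opening: 0.149
```

```bash
python3 s.py
```

```text
t 18.0 corr [-0.1 -1.   0.2] [ 0.004  0.003 -0.   ] yang -0.365 q6 0.583 F [ 0.9 -1.2 -0.8] T [-0.11  -0.045  0.26 ] jt6 -1.101 op 0.149
```

Call:
{"api": "jog_arm", "payload": {"commands": [[5,0,0,0,0,0,0.1],[5,0,0,0,0,0,0.1]]}}

```text
t: 18.2
ee_pos: [0.4805, 0.1392, 0.0282]
eef_rot: [0.003, 0.878, 0.479, 0.0]
wrist_force: [-0.5, -0.6, -0.5]
opening: 0.149
```

```bash
python3 s.py
```

```text
t 18.2 corr [-0.3 -1.1  0.2] [ 0.005  0.003 -0.   ] yang -0.572 q6 0.79 F [-0.5 -0.6 -0.5] T [-0.074  0.014  0.277] jt6 -1.102 op 0.149
```

Call:
{"api": "jog_arm", "payload": {"commands": [[5,0,0,0,0,0,0.1],[5,0,0,0,0,0,0.1]]}}

```text
t: 18.4
ee_pos: [0.4806, 0.1391, 0.0282]
eef_rot: [0.003, 0.923, 0.385, 0.0]
wrist_force: [0.4, -1.7, -0.8]
opening: 0.151
```

```bash
python3 s.py
```

```text
t 18.4 corr [-0.5 -1.1  0.2] [ 0.006  0.002 -0.   ] yang -0.78 q6 0.998 F [ 0.4 -1.7 -0.8] T [-0.093 -0.007  0.245] jt6 -1.102 op 0.151
```

Call:
{"api": "jog_arm", "payload": {"commands": [[5,0,0,0,0,0,0.1],[5,0,0,0,0,0,0.1]]}}

```text
t: 18.6
ee_pos: [0.4806, 0.1391, 0.0282]
eef_rot: [0.003, 0.958, 0.288, 0.001]
wrist_force: [1.0, -1.8, -0.8]
opening: 0.149
```

```bash
python3 s.py
```

```text
t 18.6 corr [-0.7 -1.   0.2] [ 0.006  0.001 -0.   ] yang -0.987 q6 1.206 F [ 1.  -1.8 -0.8] T [-0.071  0.045  0.278] jt6 -1.102 op 0.149
```

Call:
{"api": "jog_arm", "payload": {"commands": [[5,0,0,0,0,0,0.1],[5,0,0,0,0,0,0.1]]}}

```text
t: 18.8
ee_pos: [0.4807, 0.139, 0.0282]
eef_rot: [0.003, 0.982, 0.187, 0.001]
wrist_force: [0.9, -1.5, -1.2]
opening: 0.145
```

```bash
python3 s.py
```

```text
t 18.8 corr [-0.9 -0.9  0.2] [ 0.006 -0.001  0.   ] yang -1.195 q6 1.413 F [ 0.9 -1.5 -1.2] T [-0.121  0.063  0.331] jt6 -1.101 op 0.145
```

Call:
{"api": "jog_arm", "payload": {"commands": [[5,0,0,0,0,0,0.1],[5,0,0,0,0,0,0.1]]}}

```text
t: 19.0
ee_pos: [0.4807, 0.1389, 0.0282]
eef_rot: [0.003, 0.996, 0.084, 0.001]
wrist_force: [0.7, -0.9, -0.6]
opening: 0.149
```

```bash
python3 s.py
```

```text
t 19.0 corr [-1.1 -0.8  0.2] [ 0.007 -0.002  0.   ] yang -1.402 q6 1.621 F [ 0.7 -0.9 -0.6] T [-0.067  0.065  0.23 ] jt6 -1.102 op 0.149
```

Call:
{"api": "jog_arm", "payload": {"commands": [[5,0,0,0,0,0,0.1],[5,0,0,0,0,0,0.1]]}}

```text
t: 19.2
ee_pos: [0.4807, 0.1388, 0.0282]
eef_rot: [0.003, 1.0, -0.019, 0.001]
wrist_force: [0.0, -1.0, -0.9]
opening: 0.149
```

```bash
python3 s.py
```

```text
t 19.2 corr [-1.2 -0.7  0.2] [ 0.006 -0.003  0.   ] yang -1.61 q6 1.828 F [ 0.  -1.  -0.9] T [-0.059  0.034  0.311] jt6 -1.101 op 0.149
```

Call:
{"api": "jog_arm", "payload": {"commands": [[5,0,0,0,0,0,0.1],[5,0,0,0,0,0,0.1]]}}

```text
t: 19.4
ee_pos: [0.4807, 0.1387, 0.0282]
eef_rot: [0.003, 0.992, -0.123, 0.002]
wrist_force: [0.8, -1.5, -2.0]
opening: 0.148
```

```bash
python3 s.py
```

```text
t 19.4 corr [-1.4 -0.5  0.2] [ 0.006 -0.004  0.   ] yang -1.817 q6 2.036 F [ 0.8 -1.5 -2. ] T [-0.047  0.069  0.255] jt6 -1.102 op 0.148
```

Call:
{"api": "jog_arm", "payload": {"commands": [[5,0,0,0,0,0,0.1],[5,0,0,0,0,0,0.1]]}}

```text
t: 19.6
ee_pos: [0.4807, 0.1386, 0.0282]
eef_rot: [0.003, 0.974, -0.225, 0.002]
wrist_force: [-0.1, -1.4, -0.7]
opening: 0.145
```

```bash
python3 s.py
```

```text
t 19.6 corr [-1.4 -0.3  0.2] [ 0.005 -0.005  0.   ] yang -2.024 q6 2.243 F [-0.1 -1.4 -0.7] T [-0.087  0.071  0.31 ] jt6 -1.047 op 0.145
```

Call:
{"api": "jog_arm", "payload": {"commands": [[5,0,0,0,0,0,0.1],[5,0,0,0,0,0,0.1]]}}

```text
t: 19.8
ee_pos: [0.4806, 0.1385, 0.0282]
eef_rot: [0.003, 0.946, -0.324, 0.002]
wrist_force: [-0.0, -0.9, -0.6]
opening: 0.146
```

```bash
python3 s.py
```

```text
t 19.8 corr [-1.5 -0.1  0.2] [ 0.005 -0.007  0.   ] yang -2.232 q6 2.451 F [-0.  -0.9 -0.6] T [-0.095  0.102  0.42 ] jt6 -0.973 op 0.146
```

Call:
{"api": "jog_arm", "payload": {"commands": [[5,0,0,0,0,0,0.06]]}}

```text
t: 19.9
ee_pos: [0.4806, 0.1385, 0.0282]
eef_rot: [0.003, 0.935, -0.354, 0.002]
wrist_force: [-0.4, -1.5, -1.8]
opening: 0.143
```

```bash
python3 s.py
```

```text
t 19.9 corr [-1.5 -0.   0.2] [ 0.004 -0.007  0.   ] yang -2.295 q6 2.514 F [-0.4 -1.5 -1.8] T [-0.044 -0.015  0.482] jt6 -0.069 op 0.143
```

Call:
{"api": "jog_arm", "payload": {"commands": [[5,0,0,0,0,0,0.05]]}}

```text
t: 20.0
ee_pos: [0.4806, 0.1385, 0.0282]
eef_rot: [0.003, 0.926, -0.378, 0.003]
wrist_force: [0.5, -1.4, -1.4]
opening: 0.15
```

```bash
python3 s.py
```

```text
t 20.0 corr [-1.5  0.   0.2] [ 0.004 -0.007  0.   ] yang -2.346 q6 2.565 F [ 0.5 -1.4 -1.4] T [-0.058  0.087  0.478] jt6 -0.152 op 0.15
```

Call:
{"api": "jog_arm", "payload": {"commands": [[5,0,0,0,0,0,0.03]]}}

```text
t: 20.1
ee_pos: [0.4806, 0.1385, 0.0282]
eef_rot: [0.003, 0.92, -0.392, 0.003]
wrist_force: [0.2, -1.4, -1.8]
opening: 0.145
```

```bash
python3 s.py; python3 -c "
from g import *
for i in range(4): optics.grab_frame('scene'); print(bot.read_state()['ft_torque'][2])"
```

```text
t 20.1 corr [-1.5  0.1  0.2] [ 0.004 -0.007  0.   ] yang -2.377 q6 2.597 F [ 0.2 -1.4 -1.8] T [-0.032  0.056  0.45 ] jt6 0.214 op 0.145
0.3236169944499108
0.2560064200089497
0.21185260756043242
0.20457524951428
```

Call:
{"api": "jog_arm", "payload": {"commands": [[40,0,0,0,0,0,0],[40,0,0,0,0,0,0],[40,0,0,0,0,0,0],[40,0,0,-15,0,0,0],[40,0,0,-30,0,0,0]]}}

```text
t: 20.8
ee_pos: [0.4781, 0.1388, 0.0714]
eef_rot: [0.005, 0.92, -0.391, -0.001]
wrist_force: [0.7, 0.1, 0.6]
opening: 0.464
```

Call:
{"api": "jog_arm", "payload": {"commands": [[40,0,0,-40,0,0,0],[40,0,0,-40,0,0,0],[40,0,0,-40,0,0,0],[40,0,0,0,0,0,0]]}}

```text
t: 21.2
ee_pos: [0.4794, 0.1402, 0.2053]
eef_rot: [0.002, 0.92, -0.391, 0.004]
wrist_force: [0.2, 0.1, 0.6]
opening: 0.466
```

```bash
python3 s.py; python3 -c "
from g import *
pb,pp=np.load('p.npy'); c,s=np.cos(pp[2]),np.sin(pp[2])
f=optics.grab_frame('scene')
for i in range(3):
  r=optics.regions_of('block','scene')
  if r:
    B=[boxpts((-.075,.075),(-.028,.028),(.02,.048))]
    p,e=fit([f],[r[0]['region']],B,(.5158,-.0525,pp[2]+np.pi/2)); d=p[:2]-pp[:2]
    print('block in press',c*d[0]+s*d[1],-s*d[0]+c*d[1],p[2]-pp[2]-np.pi/2,e); break
  f=optics.grab_frame('scene')
j=optics.tip_of('jaw','scene')
if j: d=back(f,j[0]['xy'],.022)[0,:2]-pp[:2]; print('jaw y',-s*d[0]+c*d[1])
cv2.imwrite('pics/end.png',cv2.cvtColor(cv2.resize(f['image'][130:280,160:360],(800,600),interpolation=cv2.INTER_CUBIC),cv2.COLOR_RGB2BGR))"
```

```text
t 21.2 corr [ -0.8   0.3 177.3] [ 0.    -0.008  0.   ] yang -2.374 q6 2.594 F [0.2 0.1 0.6] T [-0.019 -0.005 -0.001] jt6 0.001 op 0.466
block in press 0.00016952784475418375 -0.007008294265955298 0.015033268858154258 31.58290964053063
jaw y 0.06456784900877639
```

View pics/end.png

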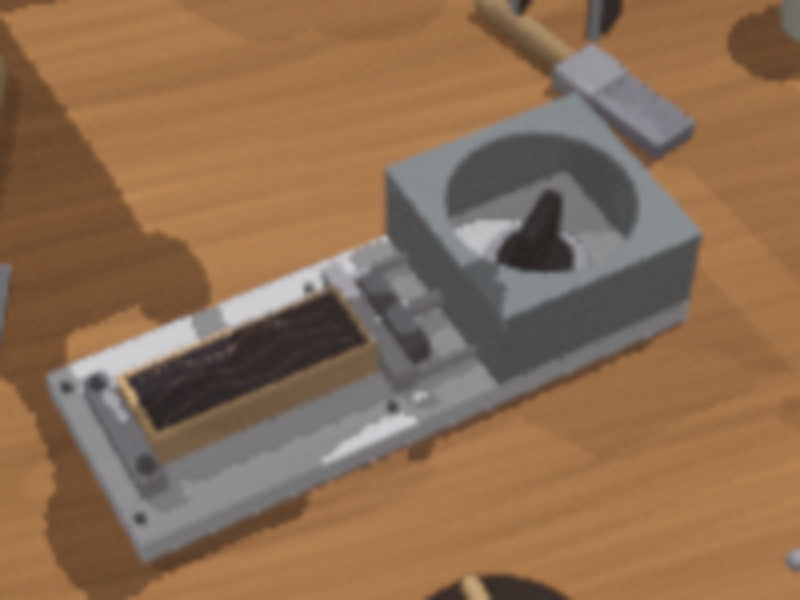

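```bash
python3 -c "
from cell import bot
print(bot.sign_off())"
```

```text
the job is handed in; nothing more can be done
None
```

I laid the long block carved face up in the bed, let go of it, and then clamped it by turning the knob clockwise about 3.65 rad in one hold. I handed the job in at about t = 21 s, with the gripper open and clear above the housing.

**Tightness:** The turning torque rose from about 0.27 to 0.45–0.48 N m, which suggests about 40 N of clamping. Single torque readings scatter by about 0.03 N m, so the 40 N is an estimate.

**Position:** The last image fit puts the block's end about 82 mm towards the stop bar, inside its 79–85 mm range. The picture shows the block between the jaw and the stop bar. That fit also gave a 0.015 rad skew with a worse match than the earlier ones, and I take the skew as fit error.

**Short block:** I did not touch it, and I did not measure it again at the end.

**Disagreements along the way:**
- **Fingertip height:** The real fingertips sat about 20–28 mm above where the reported tool point implied. Two early closings therefore passed over the block without gripping it; the first may have brushed it. I corrected for this by going lower.
- **Torque at rest:** After I stopped turning, the hand torque fell to about 0.2 N m, as the knob's friction allows. Nothing in the last picture suggested it had turned back.

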